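# Set the tile joint with a spacer and hold it tight

## Robot

A 7-joint arm with a two-finger parallel gripper is mounted at the origin on the work surface. World frame = base frame: x ahead of the robot, y to its left, z up, the work surface at z = 0. Lengths are in m, angles in degrees, forces in N, time in s.
With the tool pointing down it reaches from about 0.4 to 0.925 m from the base axis. Payload 4.1 kg.
Tool frame: the origin (TCP) lies on the centre line of the jaws, within the pads' length; the fingertips stand 8 mm ahead of it and the grasp point (between the pads) lies 11 mm behind it (finger_overhang is the distance from the TCP to the fingertips, in m); z points along the fingers, y is the direction in which the jaws open and shut (so a half turn about z gives the same grasp; the last joint's range is limited). The gripper opens to 85 mm and grips with 20 to 120 N. Pads are 22 mm wide; open, the fingers measure 114 mm over their backs; the gripper's body (76 mm by 85 mm) begins 54 mm behind the grasp point. The pads swing forward as they close: fully open they stand 13 mm farther back than shut.
Start: joints at [-82.162, 22.827, 2.584, 88.041, -1.071, 69.15, -2.905], TCP at [0.152, 0.632, 0.239] pointing down, gripper open.
Joint ranges: [-161.44, 161.44], [-28.35, 127.94], [-78.24, 83.42], [0, 140.83], [-78.03, 258.03], [13.02, 114.36], [-168.23, 168.23]. Speed limits (degrees/s): [147.25, 147.25, 180, 180, 180, 180, 180].

## Interface

Orientations are given as [roll, pitch, yaw] about the fixed x, y, z axes, in that order (R = Rz(yaw) Ry(pitch) Rx(roll)).
In Python, from plant import * gives the robot as it stands. The module is installed in compiled form; this text tells all that it offers.
- The arm moves only by the shell command python3 -m pendant 'ROWS' [OPENING]. ROWS is JSON, a list of rows, each an object of numbers: "tx", "ty", "tz": the shift along the tool's x, y, z in m; "roll": the turn about the tool's z in units of 6 degrees (1.0 is 6 degrees). In form: [{"tx": .., "ty": .., "tz": .., "roll": ..}, ...]. A call has 1 to 12 rows; each row shifts and turns the commanded pose from where the row before left it, along the tool's axes as they then stand; what a row does not reach is not made up. A row lasts 1/8 s, in which the tool goes at most 62.5 mm and 10.7 degrees, less where a joint would pass 70% of its speed; a pose out of reach is approached as far as the arm can. A call is refused whole if a number of a shift passes 0.0625 or a number of a turn 1, either way. A call with a gripper value outside its range is refused whole. OPENING is the finger opening in m, from 0 to 0.0854, set as the call begins (- or left out, the last holds). The fingers move at their own pace and stop on an object; the grip force is fixed at half the most. Time passes only in rows, so rows that do not move let the fingers close. It gives the time, the measured TCP pose, the force and the opening at its end, in the units of the state.
- get_state(): the state, without advancing time (a new reading comes with each control period).
- grab_frame(name): name is "scene" or "top" or "wrist"; returns a dict with "color" (420x560x3 uint8, blue, green, red), "mtx" (3x3 intrinsics, pixels), "k1" (the pictures are not rectified: a ray, as slopes to the right and down, at radius r is drawn at 1 + k1 r^2 times it, then the intrinsics apply), "pose" (4x4, takes a point from camera to world coordinates); the wrist camera has in their place "T_tool_cam" (4x4, takes a point from camera to tool coordinates, whose origin is the TCP and whose axes are the flange's). Camera axes: x right, y down, z forward; pixel columns grow to the right and rows downward; lengths in m; the calibration is good to about 2 mm. A picture is of the moment at which its call begins: read the wrist's pose just before it. There is no depth.
- sign_off(): hands the job in, once; it reports no verdict.
The state is a dict: "clock": time; "qpos": joint angles; "dq": joint speeds; "tau": joint torques, N m; "ee_pos": TCP position; "tool_rot": TCP orientation; "contact_force": force on the tool from outside, world axes, zero at the start; "ft_torque": the same for the moment, N m; "finger_gap": finger opening in m.
Only numpy, scipy, OpenCV 4.12 (cv2) and the standard library are available. Lean on these libraries where they do the work, as an engineer would, in place of code of your own. Each camera call takes 0.05 s, during which the arm holds its last target. There are 200 camera calls.

## Task

Of the two trial boards, only one has a gap between its loose tile and its glued tile that is wide enough for the grey spacer: stand the spacer upright in the middle of that gap, down on the board, let go of it, then push that loose tile square and flush against the spacer, so that the spacer is nipped between the two tiles. Finish while still holding the tile pressed firmly there with the fingers (do not back off or let up). Leave the other board's tile and the things around as they are.

Things in the scene. Friction and masses are not known exactly. Their poses are not given: they have to be found in the camera images.
- board_a: fixed plywood board 270 x 110 x 9 mm (x -155 to +115 mm) with a terracotta tile glued on at x 0 to +80, y -40 to +40 mm. Origin: at bench height under the middle of the glued tile's edge facing the gap; x points from the gap into the glued tile, roughly away from the robot; y along the gap; z up. Board top at z = 9 mm, tile tops at 24 mm; the gap lies between x = 0 and the loose tile at negative x.
- board_b: fixed plywood board 270 x 110 x 9 mm (x -155 to +115 mm) with a terracotta tile glued on at x 0 to +80, y -40 to +40 mm. Origin: at bench height under the middle of the glued tile's edge facing the gap; x points from the gap into the glued tile, roughly away from the robot; y along the gap; z up. Board top at z = 9 mm, tile tops at 24 mm; the gap lies between x = 0 and the loose tile at negative x.
- tile_a_center (a point): centre of the loose terracotta tile (80 x 80 x 15 mm, 0.2 kg) that lies on board_a; 7.5 mm above the board's top. Its x and y axes are parallel to its edges, x roughly along the board's x. Gap width = minus (its x in the board's frame) minus 40 mm. It slides when pushed on its near edge with 1 to 3 N.
- tile_b_center (a point): centre of the loose terracotta tile (80 x 80 x 15 mm, 0.2 kg) that lies on board_b; 7.5 mm above the board's top. Its x and y axes are parallel to its edges, x roughly along the board's x. Gap width = minus (its x in the board's frame) minus 40 mm. It slides when pushed on its near edge with 1 to 3 N.
- spacer_center (a point): centre of the spacer, a grey plastic plate of about 60 g standing upright: 12 mm thick (its x), 60 mm long (its y), 70 mm high (its z); the centre is 35 mm above its foot. Half a turn about z gives the same shape. On a board it rises 55 mm above the tile tops: grip it across its thickness in its upper half so that the fingertips stay clear of the tiles.
- jar: bystander: white lidded jar, 72 mm across, 90 mm high; origin under its centre
- mallet: bystander: mallet with rubber head, lying on the bench beyond the right-hand board; origin under it
- spares: bystander: stack of four spare tiles, 80 x 80 mm, 60 mm high, beyond the left-hand board; origin under its centre
Things that resemble listed ones, but are neither listed nor needed, are in the scene too. Of the things shaped like the part that bears spacer_center, the grey one is meant.

How it is judged (in metres and radians):
On the way:
1. the spacer stands on the board in the middle of the wide gap, let go of (y of spacer_center in the frame of board_a between -0.015 and 0.015 m and z of spacer_center in the frame of board_a between 0.04 and 0.047 m and angle between spacer_center's own z axis and vertical below 0.25 rad and x of spacer_center in the frame of board_a between -0.03 and -0.004 m and contact force between the fingers and spacer below 0.2 N), for 0.2 s.
At the end, for the whole second after the job is handed in: Spacer upright (4 deg) on the board in the wide gap, within 15 mm of its middle, untouched by the fingers; loose tile flat, square (4 deg), in line within 15 mm, its edge 10 to 14.5 mm from the glued tile; fingers press the tile with over 2 N and the tile the spacer with over 1.5 N, at rest (y of spacer_center in the frame of board_a between -0.015 and 0.015 m and z of spacer_center in the frame of board_a between 0.04 and 0.047 m and angle between spacer_center's own z axis and vertical below 0.25 rad and x of spacer_center in the frame of board_a between -0.0085 and -0.004 m and x of tile_a_center in the frame of board_a between -0.0545 and -0.05 m and y of tile_a_center in the frame of board_a between -0.015 and 0.015 m and angle between the x axis of each of spacer_center, tile_a_center and the x axis of board_a, either way round below 0.07 rad and angle between each of spacer_center, tile_a_center's own z axis and vertical below 0.07 rad and contact force between the fingers and tile_a above 2 N and contact force between tile_a and spacer above 1.5 N and contact force between the fingers and spacer below 0.2 N and linear speed of tile_a below 0.01 m/s); the arm keeps its last pose, push and grip.
It fails at once if the narrow gap's tile is shifted by more than 8 mm (distance of tile_b_center from where it was at the start of the episode above 0.008 m).
It fails at once if a bystander is moved by more than 30 mm (distance of any of jar, mallet, spares from where it was at the start of the episode above 0.03 m).
It also fails if it takes over 48 s, if anything falls off the work surface, if the arm or the gripper's body presses on something with over 40 N, if the wrist force passes 120 N, or if a joint passes its speed limit or range.

## Working session

There is one attempt and no reset: what is moved stays moved. The work goes in short steps, Python scripts to look and compute and a shell command to move; the robot and the scene stay as the last step left them, time stands still between calls to the robot, and variables do not carry over. Pictures are saved under pics/ and viewed, about 8 in all and at most 12, crops included, and the job is handed in when it is done.

```bash
mkdir -p pics; cat > h.py <<'E'
import numpy as np, cv2
from plant import *
from scipy.spatial.transform import Rotation as R
def snap(name,fn):
    s=get_state(); f=grab_frame(name); cv2.imwrite('pics/%s.png'%fn,f['color'])
    if name=='wrist':
        T=np.eye(4);T[:3,:3]=R.from_euler('xyz',s['tool_rot'],degrees=True).as_matrix();T[:3,3]=s['ee_pos'];P=T@f['T_tool_cam']
    else: P=f['pose']
    np.savez('pics/%s.npz'%fn,mtx=f['mtx'],k1=f['k1'],P=P); return s
def w(fn,u,v,z):
    d=np.load('pics/%s.npz'%fn);K=d['mtx'];k=float(d['k1']);P=d['P']
    xd=np.array([(u-K[0,2])/K[0,0],(v-K[1,2])/K[1,1]]);x=xd.copy()
    for _ in range(30): x=xd/(1+k*(x@x))
    r=P[:3,:3]@np.r_[x,1]; o=P[:3,3]; return o+r*(z-o[2])/r[2]
def px(fn,p):
    d=np.load('pics/%s.npz'%fn);K=d['mtx'];k=float(d['k1']);P=d['P']
    c=P[:3,:3].T@(np.array(p)-P[:3,3]);x=c[:2]/c[2];x=x*(1+k*(x@x));return K[:2,:2]@x+K[:2,2]
E
python3 - <<'E'
from h import *
s=snap('top','top0');snap('scene','sc0');print(s)
for n in('top0','sc0'):
    d=np.load('pics/%s.npz'%n);print(d['mtx'],d['k1'],d['P'])
E
```

```text
{'clock': 0.0, 'qpos': array([-82.16079015,  22.87058126,   2.5801416 ,  88.11479314,
        -1.07179075,  69.14942418,  -2.90503143]), 'dq': array([ 0.01559234,  0.10967475,  0.0852521 , -0.07531675, -0.06211198,
        0.02609926,  0.00330808]), 'tau': array([-3.40050647e-04, -4.75131834e+01,  1.36460457e+00, -2.54226547e+01,
        1.15957457e-02,  9.84537997e-03, -1.21842777e-05]), 'ee_pos': array([0.15169644, 0.63141222, 0.23827369]), 'tool_rot': array([-1.79889590e+02,  7.23646489e-03,  1.66494760e+02]), 'contact_force': array([0.43773138, 0.16756504, 0.49146143]), 'ft_torque': array([0.01768689, 0.00056495, 0.0091396 ]), 'finger_gap': 0.08567611312789267}
[[421.93196278   0.         284.54557464]
 [  0.         421.93196278 205.11364571]
 [  0.           0.           1.        ]] 0.03134294652477768 [[-0.00350408 -0.97511132  0.22168815  0.36985932]
 [-0.99999098  0.00394907  0.00156407  0.00592406]
 [-0.00240061 -0.22168067 -0.97511636  1.19779496]
 [ 0.          0.          0.          1.        ]]
[[512.98097301   0.         290.28828963]
 [  0.         512.98097301 213.26481294]
 [  0.           0.           1.        ]] 0.030172969408702868 [[ 0.45732145  0.7362141  -0.49884456  1.27358777]
 [ 0.88924211 -0.38505174  0.24694861 -0.31181451]
 [-0.01027392 -0.55652849 -0.830765    1.12257826]
 [ 0.          0.          0.          1.        ]]
```

View pics/top0.png

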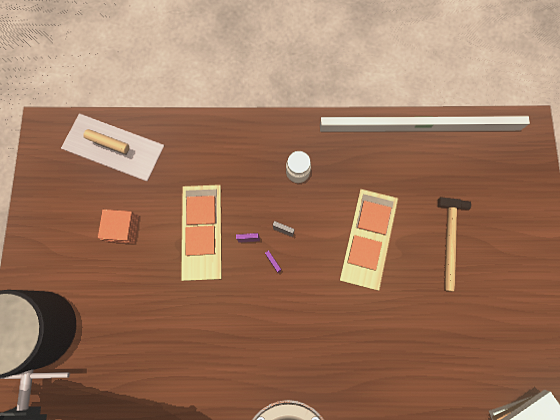

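View pics/sc0.png

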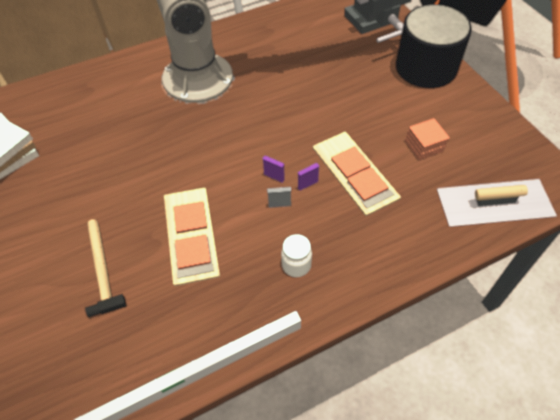

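Top view: the left board is at about (200,232) with a narrow gap, and the right board at about (369,240) with a wider one. The plates that could be taken for the spacer are the grey one at (284,229) and purple ones at (247,237) and (273,261). I choose the grey one and check it in an enlarged crop.

```bash
python3 - <<'E'
from h import *
a=cv2.imread('pics/top0.png')
L=cv2.resize(a[180:300,175:303],None,fx=5,fy=5,interpolation=cv2.INTER_CUBIC)[:, :400*5//5+240]
A=cv2.resize(a[180:294,265:405],None,fx=5.5,fy=5.2,interpolation=cv2.INTER_CUBIC)
cv2.imwrite('pics/c1.png',A)
# left gap quick
for v in(225,226,227,228,229): print(v,a[v-4:v+4,200].tolist()[0], )
print('L',w('top0',200,224,.024),w('top0',200,228,.009))
E
```

```text
225 [104, 146, 231]
226 [106, 148, 235]
227 [84, 118, 208]
228 [111, 157, 168]
229 [166, 235, 238]
L [0.58302735 0.24657647 0.024     ] [0.57417047 0.2491714  0.009     ]
```

View pics/c1.png

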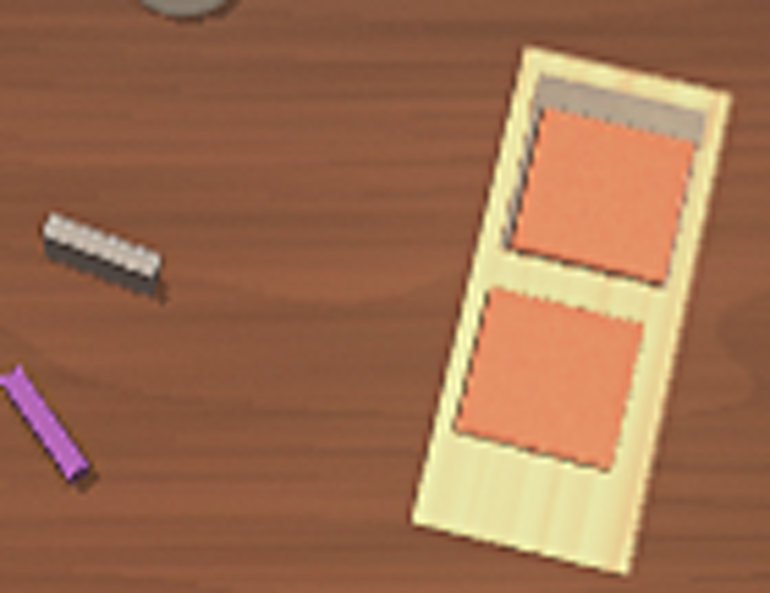

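```bash
python3 - <<'E'
from h import *
def c(x,y,z): return w('top0',264.5+(x+.5)/5.5,179.5+(y+.5)/5.2,z)[:2]
def rep(n,p,z):
    q=np.array([c(x,y,z) for x,y in p]);
    print(n,q.mean(0).round(4),'sides',[round(float(np.linalg.norm(q[i]-q[i-1])),4) for i in range(4)])
    d=(q[0]+q[1]-q[2]-q[3]);print('  x-axis yaw',np.degrees(np.arctan2(d[1],d[0])).round(1), 'far mid',((q[0]+q[1])/2).round(4),'near mid',((q[2]+q[3])/2).round(4)); return q
# order far-left, far-right, near-right, near-left
rep('glued',[(543,107),(694,142),(664,284),(508,248)],.024)
rep('loose',[(490,290),(643,323),(609,469),(457,431)],.024)
rep('board',[(525,47),(732,94),(632,575),(413,522)],.009)
rep('spacer',[(52,213),(160,256),(152,280),(43,232)],.07)
rep('jar',[(52,213)]*4,.07)
E
```

```text
glued [ 0.6011 -0.2454] sides [0.0813, 0.0795, 0.0808, 0.0809]
  x-axis yaw -14.8 far mid [ 0.6403 -0.2557] near mid [ 0.5619 -0.235 ]
loose [ 0.5017 -0.2138] sides [0.078, 0.0788, 0.0804, 0.0777]
  x-axis yaw -15.0 far mid [ 0.5399 -0.2241] near mid [ 0.4634 -0.2036]
board [ 0.5437 -0.2322] sides [0.2704, 0.1109, 0.2704, 0.112]
  x-axis yaw -14.4 far mid [ 0.6747 -0.2658] near mid [ 0.4127 -0.1986]
spacer [0.5662 0.0119] sides [0.011, 0.0579, 0.0132, 0.0593]
  x-axis yaw -20.5 far mid [0.5718 0.0098] near mid [0.5605 0.0141]
jar [0.5833 0.0364] sides [0.0, 0.0, 0.0, 0.0]
  x-axis yaw 0.0 far mid [0.5833 0.0364] near mid [0.5833 0.0364]
```

```bash
R='x'; python3 -m pendant '[{"tx":-0.04,"ty":-0.037},{"tx":-0.04,"ty":-0.037},{"tx":-0.04,"ty":-0.037},{"tx":-0.04,"ty":-0.037},{"tx":-0.04,"ty":-0.037},{"tx":-0.04,"ty":-0.037},{"tx":-0.04,"ty":-0.037},{"tx":-0.04,"ty":-0.037},{"tx":-0.04,"ty":-0.037},{"tx":-0.04,"ty":-0.037},{"tx":-0.04,"ty":-0.037},{"tx":-0.04,"ty":-0.037}]'
python3 -m pendant '[{"roll":1},{"roll":1},{"roll":1},{"roll":1},{"roll":1},{"roll":1},{"roll":1},{"roll":1},{"roll":1},{"roll":1},{"roll":1},{"roll":1}]'
python3 -m pendant '[{"roll":1},{"roll":1},{"roll":1},{"roll":1}]'
cat >> h.py <<'E'
def need(x,y,yaw=None,z=None):
    s=get_state();p=s['ee_pos'];Rm=R.from_euler('xyz',s['tool_rot'],degrees=True).as_matrix()
    d=Rm.T@np.array([x-p[0],y-p[1],(z-p[2]) if z is not None else 0])
    print('need t',d.round(4),'roll', None if yaw is None else round((s['tool_rot'][2]-yaw)/6,2), 't',s['clock'])
E
python3 -c "
from h import *
need(.566,.012,70)"
```

```text
need t [-0.5475 -0.5056  0.001 ] roll 16.08 t 0.1invalid input at $[0]: expected keys tx, ty, tz, roll
invalid input at $[0]: expected keys tx, ty, tz, roll
invalid input at $[0]: expected keys tx, ty, tz, roll
```

```bash
python3 -m pendant '[{"tx":-0.04,"ty":-0.037,"tz":0,"roll":0},{"tx":-0.04,"ty":-0.037,"tz":0,"roll":0},{"tx":-0.04,"ty":-0.037,"tz":0,"roll":0},{"tx":-0.04,"ty":-0.037,"tz":0,"roll":0},{"tx":-0.04,"ty":-0.037,"tz":0,"roll":0},{"tx":-0.04,"ty":-0.037,"tz":0,"roll":0},{"tx":-0.04,"ty":-0.037,"tz":0,"roll":0},{"tx":-0.04,"ty":-0.037,"tz":0,"roll":0},{"tx":-0.04,"ty":-0.037,"tz":0,"roll":0},{"tx":-0.04,"ty":-0.037,"tz":0,"roll":0},{"tx":-0.04,"ty":-0.037,"tz":0,"roll":0},{"tx":-0.04,"ty":-0.037,"tz":0,"roll":0}]'
python3 -m pendant '[{"tx":0,"ty":0,"tz":0,"roll":1},{"tx":0,"ty":0,"tz":0,"roll":1},{"tx":0,"ty":0,"tz":0,"roll":1},{"tx":0,"ty":0,"tz":0,"roll":1},{"tx":0,"ty":0,"tz":0,"roll":1},{"tx":0,"ty":0,"tz":0,"roll":1},{"tx":0,"ty":0,"tz":0,"roll":1},{"tx":0,"ty":0,"tz":0,"roll":1},{"tx":0,"ty":0,"tz":0,"roll":1},{"tx":0,"ty":0,"tz":0,"roll":1},{"tx":0,"ty":0,"tz":0,"roll":1},{"tx":0,"ty":0,"tz":0,"roll":1}]'
python3 -m pendant '[{"tx":0,"ty":0,"tz":0,"roll":1},{"tx":0,"ty":0,"tz":0,"roll":1},{"tx":0,"ty":0,"tz":0,"roll":1},{"tx":0,"ty":0,"tz":0,"roll":1}]'
python3 -c "
from h import *
need(.566,.012,70)"
```

```text
clock: 1.6
ee_pos: [0.5153, 0.0868, 0.2391]
tool_rot: [180.0, -0.0, 166.5]
contact_force: [1.5, -0.4, 0.0]
finger_gap: 0.0857
clock: 3.1
ee_pos: [0.5145, 0.0882, 0.2389]
tool_rot: [-180.0, 0.0, 94.3]
contact_force: [1.8, 0.1, 0.2]
finger_gap: 0.0854
clock: 3.6
ee_pos: [0.5145, 0.0882, 0.2389]
tool_rot: [-180.0, 0.0, 70.3]
contact_force: [0.2, 0.4, -0.4]
finger_gap: 0.0853
need t [-0.0544  0.0742 -0.    ] roll 0.05 t 3.6
```

```bash
python3 -m pendant '[{"tx":-0.027,"ty":0.037,"tz":0.02,"roll":0},{"tx":-0.027,"ty":0.037,"tz":0.02,"roll":0},{"tx":0,"ty":0,"tz":0,"roll":0}]'
python3 -c "
from h import *
print(snap('wrist','w1'))
import numpy as np
print(np.load('pics/w1.npz')['P'])
for p in [(.566,.012,.07)]: print(px('w1',p))"
```

```text
clock: 3.98
ee_pos: [0.5662, 0.0083, 0.1976]
tool_rot: [-179.9, 0.2, 70.1]
contact_force: [-0.9, -0.1, -0.2]
finger_gap: 0.0854
{'clock': 3.975, 'qpos': array([-38.03980235,  20.64821211,  41.39495046, 103.29187228,
       -15.08363882,  61.92687223, -11.13803849]), 'dq': array([-2.92075019, -2.29757842, -2.19853912,  0.00393596, -0.92180642,
        1.49864786, -1.52013136]), 'tau': array([  0.80319872, -33.94857645,   7.01659352, -23.35736632,
         0.06485739,  -0.22068421,   0.18142251]), 'ee_pos': array([0.56619436, 0.00830393, 0.19756977]), 'tool_rot': array([-179.91693458,    0.24868934,   70.11897791]), 'contact_force': array([-0.92811373, -0.0920864 , -0.2124109 ]), 'ft_torque': array([ 0.08238846,  0.02269611, -0.01498264]), 'finger_gap': 0.08537582448457592}
[[ 0.94070115 -0.32089172 -0.11004478  0.59315388]
 [-0.33923067 -0.89170431 -0.29964308  0.08464025]
 [-0.00197442  0.31920515 -0.94768358  0.33194041]
 [ 0.          0.          0.          1.        ]]
[277.27707416 198.49952469]
```

View pics/w1.png

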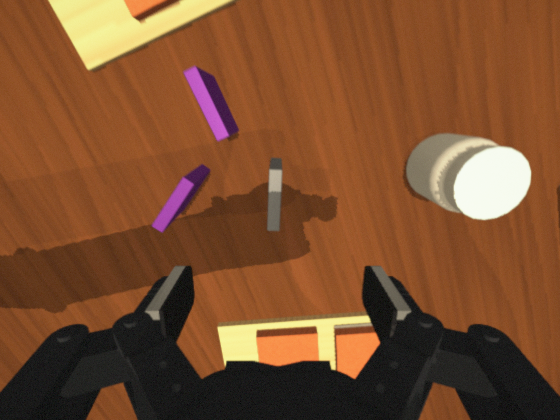

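```bash
python3 - <<'E'
from h import *
a=cv2.imread('pics/w1.png')
def box(cx,cy,yaw,z):
    t=np.radians(yaw);c,s=np.cos(t),np.sin(t)
    return [px('w1',(cx+c*i-s*j,cy+s*i+c*j,z)).round(1) for i,j in((.006,.03),(.006,-.03),(-.006,-.03),(-.006,.03))]
print(box(.566,.012,-20.5,.07),box(.566,.012,-20.5,0))
cv2.imwrite('pics/c2.png',cv2.resize(a[145:245,230:320],None,fx=6,fy=6,interpolation=cv2.INTER_CUBIC))
E
```

```text
[array([284.4, 166.4]), array([283.2, 228.5]), array([270.7, 228.4]), array([271. , 166.3])] [array([283.1, 155.2]), array([282.2, 206.1]), array([272.1, 205.9]), array([272.4, 155. ])]
```

View pics/c2.png

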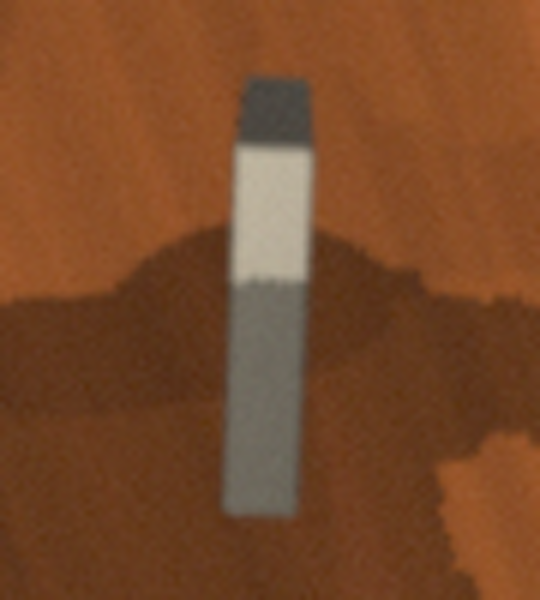

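The top face of the grey plate has crop corners (313,148), (298,517), (222,513) and (234,146). The plate stands upright.

```bash
python3 - <<'E'
from h import *
q=np.array([w('w1',229.5+(x+.5)/6,144.5+(y+.5)/6,.07)[:2] for x,y in((313,148),(298,517),(222,513),(234,146))])
c=q.mean(0);d=q[0]+q[3]-q[1]-q[2];yaw=np.degrees(np.arctan2(d[1],d[0]))
print(c,yaw,yaw-90,[np.linalg.norm(q[i]-q[i-1]) for i in range(4)])
need(c[0],c[1],yaw,.047)
E
```

```text
[0.5623684  0.01091417] 67.93070154690076 -22.069298453099236 [np.float64(0.011833261926417109), np.float64(0.05982213525766124), np.float64(0.012218687877737722), np.float64(0.05944931704053481)]
need t [-0.0008 -0.0032  0.1512] roll 0.39 t 4.025
```

```bash
python3 -m pendant '[{"tx":-0.001,"ty":-0.002,"tz":0.05,"roll":0.39},{"tx":0,"ty":0,"tz":0.05,"roll":0},{"tx":0,"ty":0,"tz":0.04,"roll":0},{"tx":0,"ty":0,"tz":0.011,"roll":0},{"tx":0,"ty":0,"tz":0,"roll":0}]'
python3 -m pendant '[{"tx":0,"ty":0,"tz":0,"roll":0},{"tx":0,"ty":0,"tz":0,"roll":0},{"tx":0,"ty":0,"tz":0,"roll":0},{"tx":0,"ty":0,"tz":0,"roll":0},{"tx":0,"ty":0,"tz":0,"roll":0},{"tx":0,"ty":0,"tz":0,"roll":0}]' 0
python3 -m pendant '[{"tx":0,"ty":0,"tz":-0.03,"roll":0},{"tx":0,"ty":0,"tz":-0.04,"roll":0},{"tx":0,"ty":0,"tz":-0.05,"roll":0},{"tx":0,"ty":0,"tz":0,"roll":0}]'
python3 -c "
from h import *
need(.551,-.2295,75.4)"
```

```text
clock: 4.65
ee_pos: [0.5645, 0.0133, 0.0488]
tool_rot: [-180.0, -0.0, 68.2]
contact_force: [0.7, -1.0, 0.8]
finger_gap: 0.0854
clock: 5.4
ee_pos: [0.5649, 0.0123, 0.0488]
tool_rot: [180.0, -0.0, 68.1]
contact_force: [-0.7, 0.6, 4.5]
finger_gap: 0.011
clock: 5.9
ee_pos: [0.567, 0.012, 0.1717]
tool_rot: [179.6, -0.2, 68.1]
contact_force: [-0.1, -0.5, -0.2]
finger_gap: 0.0111
need t [-0.2301  0.0751 -0.0004] roll -1.21 t 5.9
```

```bash
python3 -m pendant '[{"tx":-0.05,"ty":0.012,"tz":0,"roll":0},{"tx":-0.05,"ty":0.012,"tz":0,"roll":0},{"tx":-0.05,"ty":0.012,"tz":0,"roll":0},{"tx":-0.05,"ty":0.012,"tz":0,"roll":0},{"tx":-0.05,"ty":0.012,"tz":0,"roll":0},{"tx":-0.05,"ty":0.012,"tz":0,"roll":0},{"tx":0,"ty":0,"tz":0,"roll":-1},{"tx":0,"ty":0,"tz":0,"roll":-0.2},{"tx":0,"ty":0,"tz":0,"roll":0},{"tx":0,"ty":0,"tz":0,"roll":0}]'
python3 -c "
from h import *
snap('wrist','w2')"
```

```text
clock: 7.15
ee_pos: [0.5198, -0.2918, 0.1678]
tool_rot: [-180.0, -0.0, 75.4]
contact_force: [0.3, 0.3, -0.7]
finger_gap: 0.0108
```

View pics/w2.png

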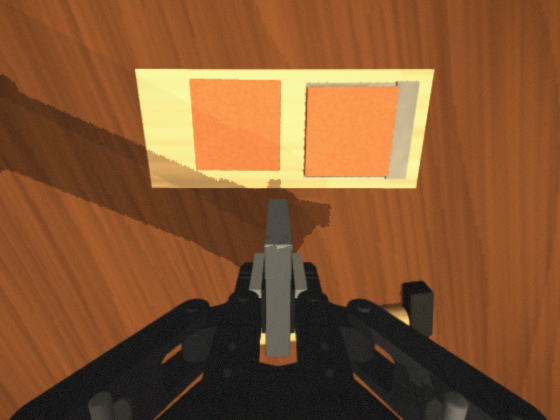

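```bash
python3 - <<'E'
import cv2
a=cv2.imread('pics/w2.png')
cv2.imwrite('pics/c3.png',cv2.resize(a[60:200,180:410],None,fx=3.4,fy=3.4,interpolation=cv2.INTER_CUBIC))
E
```

```text
(no output)
```

View pics/c3.png

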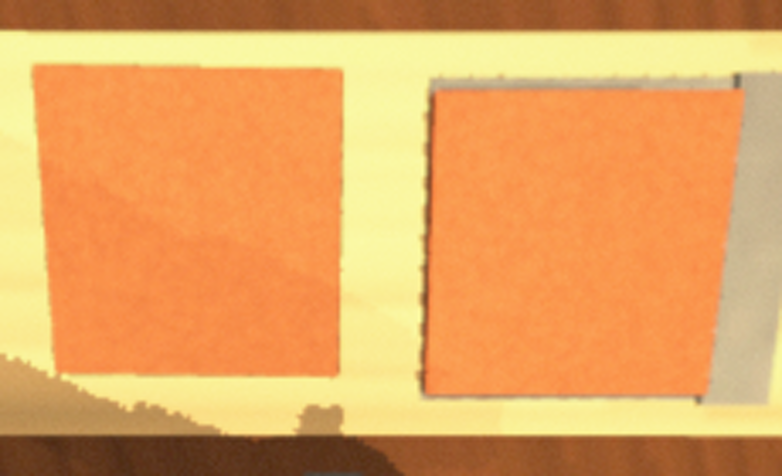

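```bash
python3 - <<'E'
from h import *
def c(x,y,z): return w('w2',179.5+(x+.5)/3.4,59.5+(y+.5)/3.4,z)[:2]
def fit(p):
    q=np.array([c(x,y,.024) for x,y in p]);m=q.mean(0)
    ex=q[1]+q[2]-q[0]-q[3];ey=q[0]+q[1]-q[2]-q[3]
    yx=np.degrees(np.arctan2(ex[1],ex[0]));yy=np.degrees(np.arctan2(ey[1],ey[0]))-90
    print(m.round(4),yx.round(2),yy.round(2),[round(float(np.linalg.norm(q[i]-q[i-1])),4) for i in range(4)]);return m,(yx+yy)/2,q
ml,yl,ql=fit([(33,65),(343,69),(340,376),(57,373)])
mg,yg,qg=fit([(434,90),(744,91),(707,396),(427,393)])
t=np.radians(yg);ex=np.array([np.cos(t),np.sin(t)]);ey=np.array([-ex[1],ex[0]])
o=mg-.04*ex; print('board yaw',yg,'origin',o,'loose in board',(ml-o)@ex,(ml-o)@ey,yl-yg)
np.savez('board.npz',o=o,ex=ex,ey=ey,yg=yg)
gap=-(ml-o)@ex-.04
tgt=o-ex*gap/2; print('gap',gap,'tgt',tgt)
# held spacer: bottom face corners visible? predict held edges
need(tgt[0],tgt[1],yg+90,.0578)
# predicted spacer outline if centred in tool at TCP
s=get_state();T=np.eye(4);T[:3,:3]=R.from_euler('xyz',s['tool_rot'],degrees=True).as_matrix();T[:3,3]=s['ee_pos']
for dx in(-.03,.03):
  for dy in(-.006,.006):
    for dz in(-.0212,.0488): print(dx,dy,dz,px('w2',(T@[dx,dy,dz,1])[:3]).round(1))
E
```

```text
[ 0.4995 -0.2168] -15.12 -15.09 [0.0791, 0.0791, 0.0791, 0.0794]
[ 0.598  -0.2482] -15.03 -14.31 [0.079, 0.0795, 0.0794, 0.079]
board yaw -14.667666232218185 origin [ 0.55933299 -0.23804952] loose in board -0.06329228799399325 0.005411864131514359 -0.44028222574579523
gap 0.02329228799399325 tgt [ 0.54806639 -0.23510058]
need t [0.0621 0.013  0.1102] roll 0.01 t 7.2
-0.03 -0.006 -0.0212 [267.1 352.8]
-0.03 -0.006 0.0488 [270.6 275.9]
-0.03 0.006 -0.0212 [292.  352.9]
-0.03 0.006 0.0488 [287.5 275.9]
0.03 -0.006 -0.0212 [265.7 238.7]
0.03 -0.006 0.0488 [270.  194.4]
0.03 0.006 -0.0212 [294.3 238.8]
0.03 0.006 0.0488 [288.6 194.4]
```

```bash
python3 -m pendant '[{"tx":0.033,"ty":0.0065,"tz":0.02,"roll":0},{"tx":0.033,"ty":0.007,"tz":0.02,"roll":0},{"tx":0,"ty":0,"tz":0.04,"roll":0},{"tx":0,"ty":0,"tz":0,"roll":0},{"tx":0,"ty":0,"tz":0,"roll":0},{"tx":0,"ty":0,"tz":0,"roll":0}]'
python3 - <<'E'
from h import *
snap('wrist','w3');need(.549+.0005,-.233+.0019,75.33,.0578)
a=cv2.imread('pics/w3.png');cv2.imwrite('pics/c4.png',cv2.resize(a[140:380,160:440],None,fx=2.5,fy=2.5,interpolation=cv2.INTER_CUBIC))
E
```

```text
clock: 7.95
ee_pos: [0.5502, -0.2337, 0.0901]
tool_rot: [179.8, 0.0, 75.3]
contact_force: [0.1, -0.1, 0.2]
finger_gap: 0.0109
need t [ 0.0021 -0.0013  0.0321] roll -0.01 t 8.0
```

View pics/c4.png

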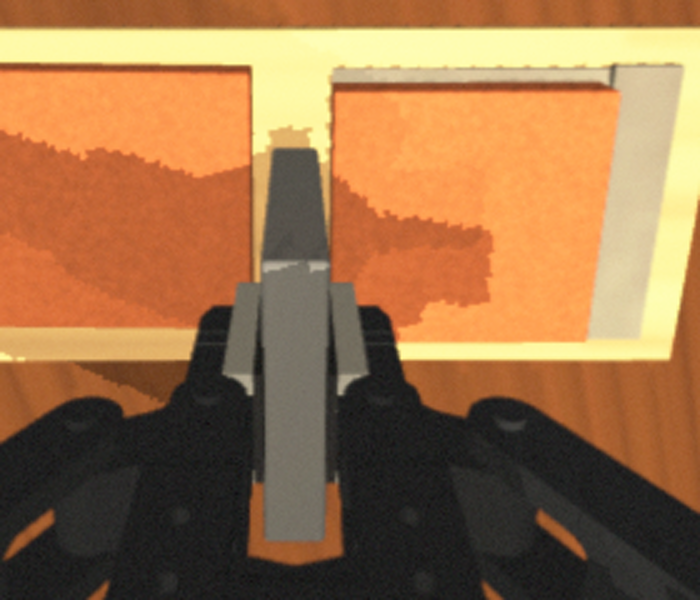

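The foot's near end is at crop x≈294 and the gap's middle at x≈291, so it is centred within about 1 mm. Lowering.

```bash
python3 -m pendant '[{"tx":0.002,"ty":-0.001,"tz":0.012,"roll":0},{"tx":0,"ty":0,"tz":0.012,"roll":0},{"tx":0,"ty":0,"tz":0.005,"roll":0},{"tx":0,"ty":0,"tz":0.003,"roll":0},{"tx":0,"ty":0,"tz":0,"roll":0},{"tx":0,"ty":0,"tz":0,"roll":0}]'
```

```text
clock: 8.75
ee_pos: [0.5483, -0.2299, 0.0578]
tool_rot: [-179.9, -0.1, 75.3]
contact_force: [-4.6, 4.1, 13.8]
finger_gap: 0.0114
```

```bash
python3 -m pendant '[{"tx":0,"ty":0,"tz":-0.0005,"roll":0},{"tx":0,"ty":0,"tz":0,"roll":0}]'
python3 -m pendant '[{"tx":0,"ty":0,"tz":0,"roll":0},{"tx":0,"ty":0,"tz":0,"roll":0},{"tx":0,"ty":0,"tz":0,"roll":0},{"tx":0,"ty":0,"tz":0,"roll":0}]' 0.05
python3 -m pendant '[{"tx":0,"ty":0,"tz":-0.03,"roll":0},{"tx":0,"ty":0,"tz":-0.05,"roll":0},{"tx":-0.05,"ty":0,"tz":-0.04,"roll":0},{"tx":-0.03,"ty":0,"tz":0,"roll":0},{"tx":0,"ty":0,"tz":0,"roll":0},{"tx":0,"ty":0,"tz":0,"roll":0}]'
python3 - <<'E'
from h import *
snap('wrist','w4');print(get_state()['clock'])
E
```

```text
clock: 9.0
ee_pos: [0.5483, -0.2298, 0.0578]
tool_rot: [-179.9, -0.1, 75.4]
contact_force: [-2.6, 2.8, 11.0]
finger_gap: 0.011
clock: 9.5
ee_pos: [0.5488, -0.2302, 0.0566]
tool_rot: [-180.0, 0.0, 75.4]
contact_force: [-0.5, 0.9, 0.5]
finger_gap: 0.0504
clock: 10.25
ee_pos: [0.5291, -0.3054, 0.1751]
tool_rot: [-179.9, -0.1, 75.4]
contact_force: [-0.2, -0.4, -0.3]
finger_gap: 0.0502
10.3
```

View pics/w4.png

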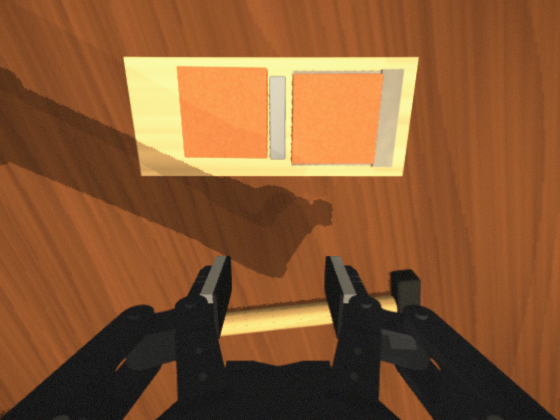

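The spacer stands upright in the gap, with its top face at (270–286, 76–160), clear of both tiles. Next I turn the jaw direction along the tile's near edge and approach from behind it.

```bash
python3 -m pendant '[{"tx":0,"ty":0,"tz":0,"roll":-1},{"tx":0,"ty":0,"tz":0,"roll":-1},{"tx":0,"ty":0,"tz":0,"roll":-1},{"tx":0,"ty":0,"tz":0,"roll":-1},{"tx":0,"ty":0,"tz":0,"roll":-1},{"tx":0,"ty":0,"tz":0,"roll":-1},{"tx":0,"ty":0,"tz":0,"roll":-1},{"tx":0,"ty":0,"tz":0,"roll":-1},{"tx":0,"ty":0,"tz":0,"roll":-1},{"tx":0,"ty":0,"tz":0,"roll":-1},{"tx":0,"ty":0,"tz":0,"roll":-1}]' 0.04
python3 -m pendant '[{"tx":0,"ty":0,"tz":0,"roll":-1},{"tx":0,"ty":0,"tz":0,"roll":-1},{"tx":0,"ty":0,"tz":0,"roll":-1},{"tx":0,"ty":0,"tz":0,"roll":-1},{"tx":0,"ty":0,"tz":0,"roll":0},{"tx":0,"ty":0,"tz":0,"roll":0}]'
python3 -c "
from h import *
need(.4397,-.1994,165.2,.06);print(get_state()['qpos'])"
```

```text
clock: 11.68
ee_pos: [0.5295, -0.3046, 0.1751]
tool_rot: [180.0, -0.1, 141.7]
contact_force: [-0.1, -1.4, -0.3]
finger_gap: 0.0399
clock: 12.42
ee_pos: [0.5292, -0.3056, 0.1755]
tool_rot: [180.0, -0.0, 165.3]
contact_force: [0.4, 0.3, 0.8]
finger_gap: 0.04
need t [0.1134 0.0801 0.1156] roll 0.02 t 12.425
[  9.71308545  23.23208527  21.30174034  98.1918866   -9.50801542
  60.38986919 109.50536873]
```

```bash
python3 -m pendant '[{"tx":0.038,"ty":0.027,"tz":0,"roll":0},{"tx":0.038,"ty":0.027,"tz":0,"roll":0},{"tx":0.037,"ty":0.026,"tz":0,"roll":0},{"tx":0,"ty":0,"tz":0.05,"roll":0},{"tx":0,"ty":0,"tz":0.05,"roll":0},{"tx":0,"ty":0,"tz":0.015,"roll":0},{"tx":0,"ty":0,"tz":0,"roll":0},{"tx":0,"ty":0,"tz":0,"roll":0}]'
python3 - <<'E'
from h import *
snap('wrist','w5');need(.4397,-.1994,165.2,.0195)
d=np.load('board.npz');o=d['o'];ex=d['ex'];ey=d['ey'];p=get_state()['ee_pos'];print('TCP in board',(p[:2]-o)@ex,(p[:2]-o)@ey)
E
```

```text
clock: 13.42
ee_pos: [0.4414, -0.2013, 0.0623]
tool_rot: [-180.0, 0.2, 165.3]
contact_force: [0.5, -0.1, 0.3]
finger_gap: 0.04
need t [0.0022 0.0013 0.0429] roll 0.02 t 13.475
TCP in board -0.12343227895688438 0.005751125339852666
```

View pics/w5.png

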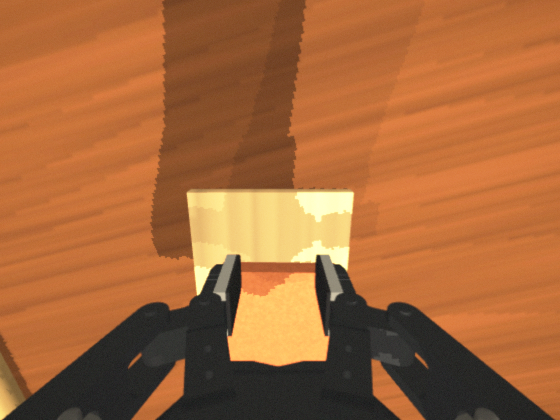

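```bash
python3 - <<'E'
from h import *
d=np.load('board.npz');o=d['o'];ex=d['ex'];ey=d['ey']
for u,v,z in((280,271,.024),(280,263,.009),(188,190,.009),(352,190,.009)):
    p=w('w5',u,v,z)[:2]; print(u,v,((p-o)@ex).round(4),((p-o)@ey).round(4))
s=get_state();T=np.eye(4);T[:3,:3]=R.from_euler('xyz',s['tool_rot'],degrees=True).as_matrix();T[:3,3]=s['ee_pos']
for q in((.011,.02,.008),(-.011,.02,.008),(.011,.02,.0),(.011,.02,-.03)): print(q,px('w5',(T@[*q,1])[:3]))
E
```

```text
280 271 -0.1045 0.0069
280 263 -0.1022 0.007
188 190 -0.1562 -0.0538
352 190 -0.1563 0.0542
(0.011, 0.02, 0.008) [315.84771189 251.08895597]
(-0.011, 0.02, 0.008) [314.23660361 286.72148198]
(0.011, 0.02, 0.0) [317.77862077 258.12913844]
(0.011, 0.02, -0.03) [327.18683768 292.4089395 ]
```

```bash
python3 -m pendant '[{"tx":0.003,"ty":0,"tz":0.015,"roll":0},{"tx":0,"ty":0,"tz":0.015,"roll":0},{"tx":0,"ty":0,"tz":0.01,"roll":0},{"tx":0,"ty":0,"tz":0.005,"roll":0},{"tx":0,"ty":0,"tz":0,"roll":0},{"tx":0,"ty":0,"tz":0,"roll":0}]'
python3 - <<'E'
from h import *
d=np.load('board.npz');o=d['o'];ex=d['ex'];ey=d['ey'];p=get_state()['ee_pos'];print('TCP in board',(p[:2]-o)@ex,(p[:2]-o)@ey)
E
```

```text
clock: 14.22
ee_pos: [0.4371, -0.1999, 0.0157]
tool_rot: [180.0, 0.0, 165.3]
contact_force: [-0.4, -0.5, -0.2]
finger_gap: 0.0401
TCP in board -0.12795448772521228 0.005991934353542651
```

```bash
python3 -m pendant '[{"tx":-0.004,"ty":0,"tz":0,"roll":0},{"tx":-0.004,"ty":0,"tz":0,"roll":0},{"tx":-0.002,"ty":0,"tz":0,"roll":0},{"tx":-0.002,"ty":0,"tz":0,"roll":0},{"tx":-0.0015,"ty":0,"tz":0,"roll":0},{"tx":-0.0015,"ty":0,"tz":0,"roll":0},{"tx":-0.0015,"ty":0,"tz":0,"roll":0},{"tx":-0.0015,"ty":0,"tz":0,"roll":0}]'
python3 -m pendant '[{"tx":-0.001,"ty":0,"tz":0,"roll":0},{"tx":-0.001,"ty":0,"tz":0,"roll":0},{"tx":-0.001,"ty":0,"tz":0,"roll":0},{"tx":0,"ty":0,"tz":0,"roll":0}]'
python3 - <<'E'
from h import *
d=np.load('board.npz');o=d['o'];ex=d['ex'];ey=d['ey'];s=get_state();p=s['ee_pos'];print('TCP in board',(p[:2]-o)@ex,(p[:2]-o)@ey,s['contact_force'][:2]@ex)
E
```

```text
clock: 15.22
ee_pos: [0.4542, -0.2042, 0.0157]
tool_rot: [180.0, -0.0, 165.4]
contact_force: [-0.2, 0.6, -0.5]
finger_gap: 0.0404
clock: 15.72
ee_pos: [0.4578, -0.2052, 0.0158]
tool_rot: [-180.0, 0.1, 165.4]
contact_force: [-0.6, 0.1, -0.8]
finger_gap: 0.0403
TCP in board -0.10657621460167803 0.0061108762524509745 -0.6475709042411851
```

```bash
python3 - <<'E'
from h import *
snap('top','t6');snap('wrist','w6')
a=cv2.imread('pics/t6.png')[180:294,330:410];b=cv2.imread('pics/w6.png')[170:380,170:390]
a=cv2.resize(a,None,fx=4.8,fy=4.8,interpolation=cv2.INTER_CUBIC);b=cv2.resize(b,(int(220*1.8),int(210*1.8)),interpolation=cv2.INTER_CUBIC)
H=a.shape[0];b=cv2.copyMakeBorder(b,0,H-b.shape[0],0,0,cv2.BORDER_CONSTANT)
cv2.imwrite('pics/c6.png',np.hstack([a,b]))
E
```

```text
(no output)
```

View pics/c6.png

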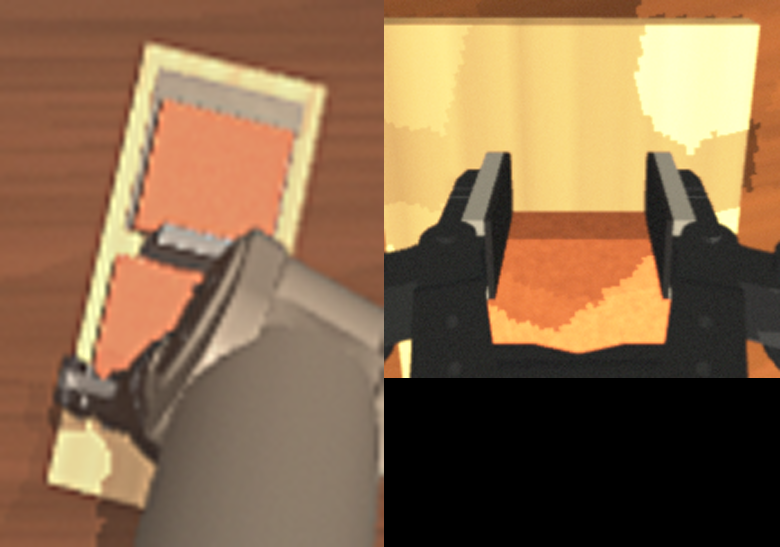

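```bash
python3 - <<'E'
from h import *
d=np.load('board.npz');o=d['o'];ex=d['ex'];ey=d['ey']
for u,v,z in((280,302.8,.024),(280,287.8,.009)):
    p=w('w6',u,v,z)[:2]; print(((p-o)@ex).round(4))
E
```

```text
-0.0966
-0.0955
```

```bash
python3 -m pendant '[{"tx":-0.0007,"ty":0,"tz":0,"roll":0},{"tx":-0.0007,"ty":0,"tz":0,"roll":0},{"tx":-0.0007,"ty":0,"tz":0,"roll":0},{"tx":-0.0007,"ty":0,"tz":0,"roll":0},{"tx":0,"ty":0,"tz":0,"roll":0}]'
python3 -m pendant '[{"tx":-0.0005,"ty":0,"tz":0,"roll":0},{"tx":-0.0005,"ty":0,"tz":0,"roll":0},{"tx":0,"ty":0,"tz":0,"roll":0}]'
python3 -m pendant '[{"tx":-0.0005,"ty":0,"tz":0,"roll":0},{"tx":-0.0005,"ty":0,"tz":0,"roll":0},{"tx":0,"ty":0,"tz":0,"roll":0}]'
```

```text
clock: 16.45
ee_pos: [0.4606, -0.206, 0.0158]
tool_rot: [-180.0, 0.1, 165.4]
contact_force: [-0.7, -0.1, -0.7]
finger_gap: 0.0399
clock: 16.82
ee_pos: [0.4606, -0.2059, 0.0158]
tool_rot: [180.0, -0.0, 165.4]
contact_force: [-2.6, 0.4, 2.9]
finger_gap: 0.0398
clock: 17.2
ee_pos: [0.4623, -0.2064, 0.0158]
tool_rot: [-180.0, 0.0, 165.4]
contact_force: [-1.0, 0.6, 0.6]
finger_gap: 0.0399
```

```bash

python3 -m pendant '[{"tx":-0.0005,"ty":0,"tz":0,"roll":0},{"tx":-0.0005,"ty":0,"tz":0,"roll":0},{"tx":0,"ty":0,"tz":0,"roll":0}]'
python3 -m pendant '[{"tx":-0.0005,"ty":0,"tz":0,"roll":0},{"tx":-0.0005,"ty":0,"tz":0,"roll":0},{"tx":0,"ty":0,"tz":0,"roll":0}]'
```

```text
clock: 17.58
ee_pos: [0.4623, -0.2064, 0.0158]
tool_rot: [180.0, -0.1, 165.3]
contact_force: [-4.8, 1.2, 3.8]
finger_gap: 0.0401
clock: 17.95
ee_pos: [0.4623, -0.2064, 0.0156]
tool_rot: [180.0, -0.2, 165.3]
contact_force: [-6.0, 0.7, 5.3]
finger_gap: 0.0399
```

```bash

python3 -m pendant '[{"tx":-0.0005,"ty":0,"tz":0,"roll":0},{"tx":-0.0005,"ty":0,"tz":0,"roll":0},{"tx":-0.0005,"ty":0,"tz":0,"roll":0},{"tx":0,"ty":0,"tz":0,"roll":0},{"tx":0,"ty":0,"tz":0,"roll":0}]'
python3 - <<'E'
from h import *
snap('scene','s7');snap('wrist','w7')
a=cv2.imread('pics/s7.png')[175:295,145:245];b=cv2.imread('pics/w7.png')[170:380,170:390]
a=cv2.resize(a,None,fx=4,fy=4,interpolation=cv2.INTER_CUBIC);b=cv2.resize(b,None,fx=1.7,fy=1.7)
H=a.shape[0];b=cv2.copyMakeBorder(b,0,H-b.shape[0],0,0,cv2.BORDER_CONSTANT)
cv2.imwrite('pics/c7.png',np.hstack([a,b]))
E
```

```text
clock: 18.58
ee_pos: [0.4623, -0.2064, 0.0156]
tool_rot: [179.9, -0.4, 165.3]
contact_force: [-8.2, 3.2, 9.9]
finger_gap: 0.0402
```

View pics/c7.png

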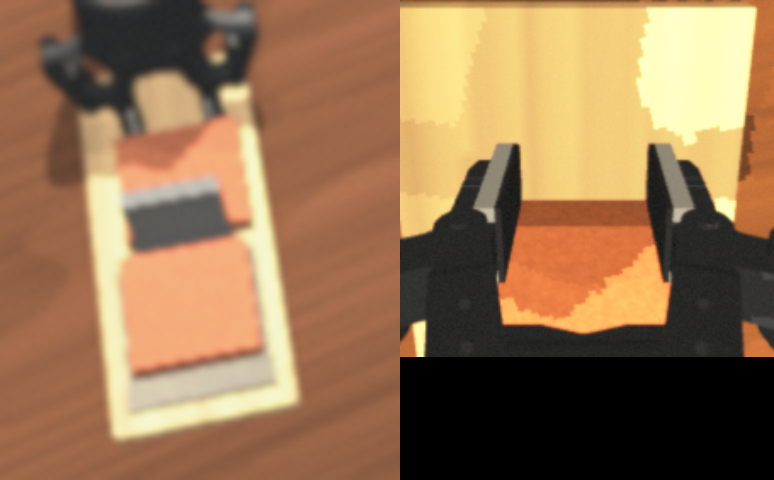

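```bash
python3 -m pendant '[{"tx":0,"ty":0,"tz":-0.001,"roll":0},{"tx":0,"ty":0,"tz":0,"roll":0},{"tx":0,"ty":0,"tz":0,"roll":0}]'
python3 - <<'E'
from h import *
d=np.load('board.npz');o=d['o'];ex=d['ex'];ey=d['ey']
for u,v,z in((280,303,.024),(280,287.6,.009)):
    p=w('w7',u,v,z)[:2]; print('edge',((p-o)@ex).round(4))
q=np.array([w('w4',u,v,.079)[:2] for u,v in((270,76),(286,76),(286,160),(271,160))]);c=q.mean(0)-o
print('spacer w4',c@ex,c@ey,[np.linalg.norm(q[i]-q[i-1]).round(4) for i in range(4)])
s=lambda x,y,z:(145+0,)and px('s7',(*(o+x*ex+y*ey),z))
for n,p in(('sp top +y',(-.006,.03,.079)),('sp top -y',(-.006,-.03,.079)),('glued corner',(0,.04,.024)),('glued -',(0,-.04,.024)),('gl far+',(.08,.04,.024)),('gl far-',(.08,-.04,.024)),('loose far+',(-.012,.046,.024)),('loose far-',(-.012,-.034,.024)),('near -',(-.092,-.034,.024))):
    u=s(*p); print(n,((u-[145,175])*4).round(0))
E
```

```text
clock: 19.05
ee_pos: [0.4623, -0.2064, 0.0157]
tool_rot: [180.0, -0.3, 165.3]
contact_force: [-5.8, 1.8, -0.2]
finger_gap: 0.0401
edge -0.0919
edge -0.0912
spacer w4 -0.012948861428362808 0.0019835273132245055 [np.float64(0.0601), np.float64(0.0115), np.float64(0.0601), np.float64(0.0118)]
sp top +y [215. 180.]
sp top -y [116. 198.]
glued corner [246. 232.]
glued - [118. 257.]
gl far+ [263. 341.]
gl far- [131. 368.]
loose far+ [253. 215.]
loose far- [126. 239.]
near - [114. 136.]
```

```bash
python3 -m pendant '[{"tx":-0.001,"ty":0,"tz":-0.0003,"roll":0},{"tx":-0.001,"ty":0,"tz":-0.0003,"roll":0},{"tx":-0.001,"ty":0,"tz":-0.0003,"roll":0},{"tx":0,"ty":0,"tz":0,"roll":0},{"tx":0,"ty":0,"tz":0,"roll":0},{"tx":0,"ty":0,"tz":0,"roll":0}]'
python3 -m pendant '[{"tx":0,"ty":0,"tz":0,"roll":0},{"tx":0,"ty":0,"tz":0,"roll":0},{"tx":0,"ty":0,"tz":0,"roll":0},{"tx":0,"ty":0,"tz":0,"roll":0}]'
python3 - <<'E'
from h import *
snap('top','t8');snap('scene','s8')
a=cv2.imread('pics/t8.png')[180:294,330:410];b=cv2.imread('pics/s8.png')[175:295,145:245]
a=cv2.resize(a,(383,547),interpolation=cv2.INTER_CUBIC);b=cv2.resize(b,(400,547),interpolation=cv2.INTER_CUBIC)
cv2.imwrite('pics/c8.png',np.hstack([a,b]))
E
```

```text
clock: 19.8
ee_pos: [0.4624, -0.2064, 0.0158]
tool_rot: [179.9, -0.7, 165.3]
contact_force: [-9.9, 1.7, 0.3]
finger_gap: 0.0403
clock: 20.3
ee_pos: [0.4624, -0.2064, 0.0158]
tool_rot: [179.9, -0.7, 165.3]
contact_force: [-10.7, 0.6, 1.3]
finger_gap: 0.0403
```

```bash
python3 - <<'E'
from h import *
a,b=[cv2.imread('pics/%s.png'%n)[195:290,165:225].astype(float) for n in('s7','s8')]
print('shift s7->s8',cv2.phaseCorrelate(a.mean(2),b.mean(2)))
s=get_state();print(s['clock'],s['contact_force'],s['ee_pos'])
print(sign_off())
E
```

```text
shift s7->s8 ((0.10434979305514247, 0.07225828579150573), 0.9769026534865758)
20.4 [-10.01995636   1.64466968   0.67235425] [ 0.46235911 -0.20637228  0.01576201]
the job is handed in; nothing more can be done
None
```

I stood the grey spacer in the right-hand board's gap, which I measured at about 23 mm. After letting go, I slid that loose tile against the spacer with two open fingertips. I handed the job in at 20.4 s with the tile still pressed.

**Last checks that agreed:**
- **Push:** the fingers press horizontally with about 10 N, and the tool stayed still while I commanded more push. The tile-to-spacer force cannot be measured on its own.
- **Tile position:** its near edge is at about x = -0.0915 in the board frame, so its centre is at about -0.0515. It is about 5 to 6 mm off in y.
- **Spacer:** it was upright, about 2 mm off the gap's middle in y when I released it. It still matched the expected pixels in the scene picture taken during the press.
- **After the final press:** the scene image shifted only about 0.1 pixel.

**Checks that disagreed or failed:**
- The top and wrist cameras differed by 3 to 5 mm in absolute position, so I used averages of the two.
- During the push the upward force reached about 10 N, possibly from the fingertips touching the board. Raising the tool 1 mm removed it.
- My last picture was refused at the viewing limit, so I never viewed the state after the last increase in push. I relied on the image-shift comparison instead.
- I did not measure the left tile or the bystanders again; no move was planned near them.

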